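# Pin three loose hinge plates together

### The arm

A 7-joint arm with a two-finger parallel gripper is mounted at the origin on the work surface. World frame = base frame: x ahead of the robot, y to its left, z up, the work surface at z = 0. Lengths are in m, angles in rad, forces in N, time in s.
With the tool pointing down it reaches from about 0.4 to 0.85 m from the base axis. Payload 10.4 kg.
Tool frame: the origin (TCP) lies midway between the tips of the shut fingers; the grasp point (between the pads) lies hold_point_z behind it (hold_point_z is the distance from the TCP to the grasp point, in m); z points along the fingers, y is the line along which they close (so a half turn about z gives the same grasp; the last joint's range is limited). The gripper opens to 87 mm and grips with 3 to 60 N. Pads are 19 mm wide; open, the fingers measure 117 mm over their backs; the gripper's body (75 mm by 190 mm) begins 51 mm behind the grasp point.
Start: joints at [-1.242, 0.332, -0.065, 1.46, 0.022, 1.35, -0.088], TCP at [0.215, 0.587, 0.223] pointing down, gripper open.
Joint ranges: [-2.6, 2.6], [-0.5, 2.12], [-1.47, 1.34], [0.16, 2.42], [-1.27, 4.41], [0.06, 2.06], [-2.6, 2.6]. Speed limits (rad/s): [2.22, 2.22, 2.79, 2.79, 3.14, 3.14, 3.14].

### API

Orientations are given as a unit quaternion [x, y, z, w].
In Python, from bench import * gives the robot as it stands. The module is installed in compiled form; this text tells all that it offers.
- The arm moves only by the tool drive_tool, never from a script. Its argument "increments" is a list of rows, each a list of 6 numbers: the shift along the tool's x, y, z scaled (see below), then the turn, a rotation vector about the tool's x, y, z scaled (see below). In form: [[dx, dy, dz, rx, ry, rz], ...]. A call has exactly 5 rows; each row is the pose to reach, as a shift and turn from the pose commanded when the call began, along the tool's axes at that moment; what a row does not reach only later rows make up. The controller multiplies each number of a shift by 300 mm and each number of a turn by pi/4 rad. A row lasts 1/12 s, in which the tool goes at most 41.7 mm and 7.16 degrees, less where a joint would pass 70% of its speed; a pose out of reach is approached as far as the arm can. A call with a number of a shift or a turn outside -1 to 1 is refused whole. A call with a gripper value outside its range is refused whole. "claw" is the closure, from 0 (fully open) to 1 (shut), set as the call begins (left out, the last holds). The fingers move at their own pace and stop on an object; "force" is the grip in N (left out, the last holds). Time passes only in rows, so rows that repeat a pose let the fingers close, or fill a call up. It gives the time, the measured TCP pose, the force, the opening and the grip force at its end, in the units of the state.
- read_state(): the state, without advancing time (a new reading comes with each control period).
- camera(name): name is "scene" or "top" or "wrist"; returns the picture (400x640x3 uint8, blue, green, red); there is no depth.
- get_calibration(name): a dict with "K" (3x3 intrinsics, pixels), "position" and "rotation" of the camera in the world. Camera axes: x right, y down, z forward; pixel columns grow to the right and rows downward; lengths in m; the calibration is good to about 2 mm. A picture is of the moment at which its call begins: read the wrist's pose just before it. get_calibration takes no time and is no camera call; for the wrist camera it gives the pose at the moment of the call.
- close_job(): hands the job in; it is judged then, once.
The state is a dict: "time": time; "joint_positions": joint angles; "joint_vel": joint speeds; "joint_torque": joint torques, N m; "ee_pos": TCP position; "eef_rot": TCP orientation; "ft_force": force on the tool from outside, world axes, zero at the start; "torque": the same for the moment, N m; "width": finger opening in m; "grip_force": force on a finger pad.
Only numpy, scipy, OpenCV 4.12 (cv2) and the standard library are available. Lean on these libraries where they do the work, as an engineer would, in place of code of your own. Each camera call takes 0.05 s, during which the arm holds its last target. There are 200 camera calls.

### The job

Take the long pin out of the wooden rack and thread it down through the oblong holes of the three sliding hinge plates stacked in the steel frame, feeling for each hole in turn because the plates have slipped sideways out of line; do not force it. Leave the pin fully home with its collar down on the top plate, let go, and leave the two shorter pins in the rack.

Things in the scene. Friction and masses are not known exactly. Their poses are not given: they have to be found in the camera images.
- pin_head (a point): centre of the square head of the long steel pin, the longest of three standing upright in the wooden rack. Head 20 x 20 mm, 30 mm tall, sides along this point's x and y; z up along the pin. Below it a collar 28 mm diameter, 5 mm thick (underside 20 mm below this point), then a round shaft 14 mm diameter, 80 mm long. About 0.2 kg. This point starts 110 mm above the table.
- pin_tip (a point): flat end of the long pin's shaft, on its axis, 100 mm below the centre of its head, its last 4 mm tapering to 11 mm diameter. In the rack it stands 10 mm above the table in a hole 16 mm wide and 30 mm deep (lift by 35 mm or more to clear it). It ends 10 mm above the table when the collar lies on the top plate.
- frame: steel guide frame fixed to the table, origin at table height under its middle, base 80 (x) x 130 (y) x 6 mm. Between four posts (86 mm high, at x +-28, y +-46 mm) lie three level steel plates 40 (x) x 116 (y) x 12 mm, upper faces 90, 64 and 38 mm above the table. Each slides by itself along this frame's y (stops at +-18 mm) and stays where left, by about 2 N of friction.
- top_mid (a point): fixed point of the frame: its middle, level with the top plate's upper face. The oblong hole in each plate (22 mm in x, 17 mm in y, right through, 1 mm chamfer) lies at the frame's x = 0, but its y is not measured: each plate starts separately anywhere from -11 to +11 mm along y, so each hole must be felt for. A pin in one plate drags that plate along when moved along y.
- low_mid (a point): fixed point of the frame: its middle, level with the lowest plate's upper face, 38 mm above the table; 14 mm of air lies above each lower plate and 20 mm between the lowest plate and the base. More than 50 N between pin and plates or frame counts as forcing; 5 to 10 N is enough.
- rack: wooden pin rack fixed to the table, 60 (x) x 180 (y) x 40 mm high; origin at the table surface under its middle; three holes in a row along its y, at y = -60, 0, +60 mm, one pin in each, in any order
- stub_head (a point): centre of the 20 x 20 x 20 mm head of a shorter pin in the rack (shaft 14 mm diameter, 50 mm long); to be left there
- thin_head (a point): centre of the 20 x 20 x 20 mm head of a shorter, thinner pin in the rack (shaft 10 mm diameter, 55 mm long); to be left there
There are look-alikes about, which are no part of the job. What is shaped like the part that bears pin_head but blue, green or purple is not meant.

How it is judged:
By the outcome, as a careful person would: the job done as asked, in the order asked, and still so for the second after the job is handed in, with the robot touching nothing.
It also fails if it takes over 67 s, if anything falls off the work surface, if the arm or the gripper's body presses on something with over 40 N, if the wrist force passes 120 N, or if a joint passes its speed limit or range.

## Working session

There is one attempt and no reset: what is moved stays moved. The work goes in short steps, Python scripts to look and compute and a tool call to move; the robot and the scene stay as the last step left them, time stands still between calls to the robot, and variables do not carry over. Pictures are saved under pics/ and viewed, at most 10 in all, crops included, and the job is handed in when it is done.

Besides the shell and the picture viewer there is one more tool, called after "Call:" as name(argument=value, ...) on one line, values as JSON. drive_tool: Moves the arm, as the interface text tells. Its arguments: {"type":"object","properties":{"increments":{"type":"array","items":{"type":"array","items":{"type":"number"}}},"claw":{"type":"number"},"force":{"type":"number"}},"required":["increments"]}

```bash
mkdir -p pics; cat > h.py <<'E'
from bench import *
import numpy as np, cv2
from scipy.spatial.transform import Rotation as R
def ray(cal,u,v):
    K=np.array(cal["K"]);d=np.linalg.solve(K,[u,v,1.]);M=np.array(cal["rotation"])
    if M.shape!=(3,3): M=R.from_quat(M).as_matrix()
    return np.array(cal["position"]),M@d
def onz(cal,u,v,z):
    p,d=ray(cal,u,v);return p+d*(z-p[2])/d[2]
def pix(cal,P):
    M=np.array(cal["rotation"]);
    q=np.array(cal["K"])@(M.T@(np.array(P)-cal["position"]));return q[:2]/q[2]
E
python3 - <<'E'
from h import *
s=read_state();print(s)
a=camera("top");b=camera("scene");cv2.imwrite("pics/top.png",a);cv2.imwrite("pics/scene.png",b)
for n in("top","scene"):print(get_calibration(n))
E
```

```text
{'time': 0.0, 'joint_positions': array([-1.24160309,  0.3328823 , -0.06472343,  1.46094215,  0.02160371,
        1.34993842, -0.08854716]), 'joint_vel': array([-4.23638742e-05,  8.94774489e-04,  1.85949126e-04, -1.96128121e-03,
       -2.85913332e-05,  9.51493098e-04,  1.96139210e-03]), 'joint_torque': array([-8.57825171e-07, -6.23247957e+01,  2.47950840e-02, -3.89896095e+01,
       -6.13675243e-02,  3.97311745e-02,  1.05908082e-04]), 'ee_pos': array([0.21521953, 0.58634622, 0.22174711]), 'eef_rot': array([ 1.74992510e-01,  9.84569489e-01, -7.30843210e-04, -9.63797439e-05]), 'ft_force': array([ 0.05610973,  0.48539915, -0.5975714 ]), 'torque': array([-0.0006584 ,  0.01305491, -0.01104883]), 'grip_force': 0.0, 'width': 0.0870100982196576}
{'K': array([[427.90252706,   0.        , 315.78609019],
       [  0.        , 427.90252706, 192.04694705],
       [  0.        ,   0.        ,   1.        ]]), 'position': array([0.34400301, 0.01704415, 0.85049101]), 'rotation': array([ 0.71149013, -0.69627539,  0.06513777, -0.0688437 ])}
{'K': array([[432.09444594,   0.        , 313.25288908],
       [  0.        , 432.09444594, 195.96015325],
       [  0.        ,   0.        ,   1.        ]]), 'position': array([ 0.85009159, -0.24340297,  0.77958081]), 'rotation': array([ 0.84841708,  0.4497481 , -0.12584382, -0.24915545])}
```

View pics/top.png

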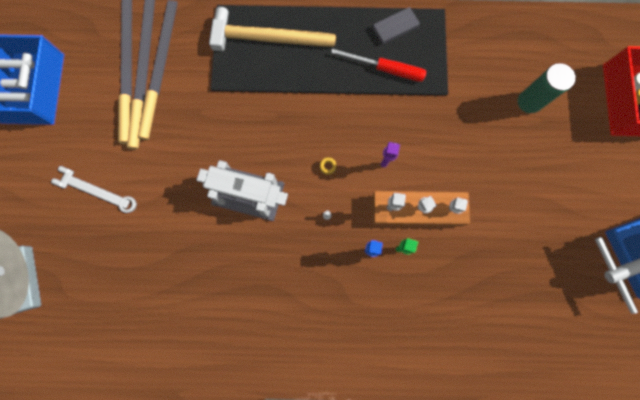

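View pics/scene.png

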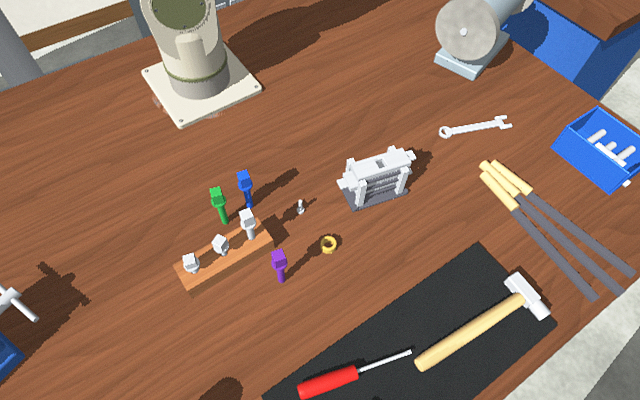

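The long pin is the rack's leftmost in the top view, at about (398,201), and in the scene view at (247,222). The frame is at (242,190) in the top view. Next I'll enlarge and measure.

```bash
cat >> h.py <<'E'
def pix(cal,P):
    M=R.from_quat(cal["rotation"]).as_matrix()
    q=np.array(cal["K"])@(M.T@(np.array(P)-cal["position"]));return q[:2]/q[2]
E
python3 - <<'E'
from h import *
a=cv2.imread("pics/top.png");b=cv2.imread("pics/scene.png")
c=get_calibration("top");c2=get_calibration("scene")
A=cv2.resize(a[150:230,190:300],None,fx=5,fy=5,interpolation=cv2.INTER_CUBIC)
B=cv2.resize(a[180:230,370:480],None,fx=5,fy=5,interpolation=cv2.INTER_CUBIC)[:200]
cv2.imwrite("pics/z1.png",np.vstack([A,B]))
hsv=cv2.cvtColor(a,cv2.COLOR_BGR2HSV)
m=((hsv[...,1]<40)&(hsv[...,2]>120)).astype(np.uint8)
n,l,st,ce=cv2.connectedComponentsWithStats(m)
for i in range(1,n):
    x,y=ce[i]
    if st[i,4]>20 and 190<x<480 and 150<y<230: print(st[i],ce[i].round(1),onz(c,x,y,.09).round(4),onz(c,x,y,.12).round(4), cv2.minAreaRect(np.argwhere(l==i)[:,::-1].astype(np.float32)))
# rack orientation
m=((hsv[...,1]>150)&(hsv[...,2]>150)&(hsv[...,0]<20)).astype(np.uint8)
n,l,st,ce=cv2.connectedComponentsWithStats(m)
for i in range(1,n):
    if st[i,4]>500: 
        r=cv2.minAreaRect(np.argwhere(l==i)[:,::-1].astype(np.float32));print(st[i],r)
        for p in cv2.boxPoints(r):print(onz(c,*p,.04).round(4))
E
```

```text
[ 197  161   91   56 2416] [243.  186.3] [0.4979 0.1551 0.09  ] [0.4918 0.1496 0.12  ] ((242.12718200683594, 186.01385498046875), (91.4937515258789, 41.606319427490234), 17.52556800842285)
[389 194  16  16 169] [397.6 200.4] [ 0.4778 -0.1251  0.09  ] [ 0.4725 -0.1195  0.12  ] ((396.5, 201.5), (15.0, 15.0), 90.0)
[419 197  17  16 173] [427.2 204.4] [ 0.4717 -0.1782  0.09  ] [ 0.4667 -0.1705  0.12  ] ((426.50006103515625, 204.50003051757812), (14.142135620117188, 15.55634880065918), 45.0)
[454 198  13  15 139] [459.8 204.6] [ 0.4725 -0.2367  0.09  ] [ 0.4674 -0.2267  0.12  ] ((459.7884216308594, 205.5576934814453), (11.57085132598877, 14.120362281799316), 11.309932708740234)
[324 211   7   6  31] [327.  213.5] [0.4512 0.0017 0.09  ] [0.447  0.0023 0.12  ] ((327.0, 213.5), (5.0, 6.0), 90.0)
[374 190  96  17 810] ((421.5, 198.0), (16.0, 95.0), 90.0)
[ 0.506  -0.0892  0.04  ]
[ 0.5099 -0.2723  0.04  ]
[ 0.4787 -0.2708  0.04  ]
[ 0.4748 -0.0891  0.04  ]
[375 202  96  22 820] ((422.5, 212.5), (21.0, 95.0), 90.0)
[ 0.4826 -0.091   0.04  ]
[ 0.4865 -0.2731  0.04  ]
[ 0.446  -0.2712  0.04  ]
[ 0.4421 -0.0908  0.04  ]
```

View pics/z1.png

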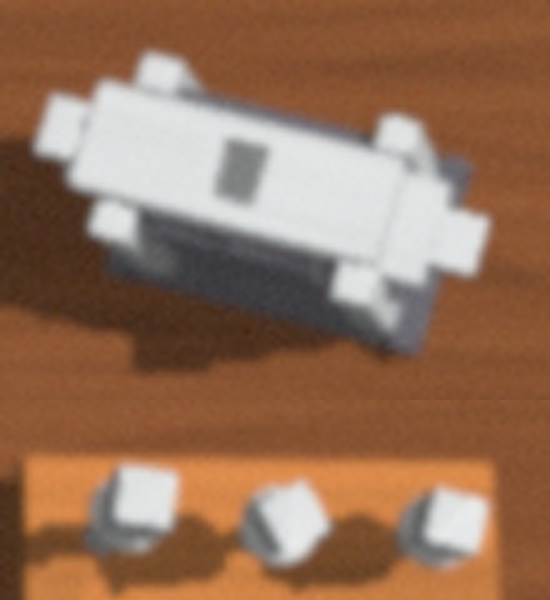

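The crop shows post tops at zoom (160,72), (400,133), (112,220) and (357,283), which gives the frame centre. The top plate's hole is at about (242,170). Next I'll compute poses from these.

```bash
cat >> h.py <<'E'
def plan(target,yawdeg,n=5):
    """yaw = world angle of tool y (closing line); full delta printed in call units"""
    s=read_state();p=np.array(s["ee_pos"]);Rm=R.from_quat(s["eef_rot"])
    t=np.radians(yawdeg);y=np.array([np.cos(t),np.sin(t),0]);z=np.array([0,0,-1.]);x=np.cross(y,z)
    Rt=R.from_matrix(np.column_stack([x,y,z]))
    d=Rm.inv().apply(np.array(target)-p)/0.3;w=(Rm.inv()*Rt).as_rotvec()/(np.pi/4)
    print("pos",p.round(4),"toolyaw",yaw(Rm),"shift",d.round(4),"turn",w.round(4))
def yaw(Rm): 
    y=Rm.as_matrix()[:,1];return round(np.degrees(np.arctan2(y[1],y[0])),2)
E
python3 - <<'E'
from h import *
import bench
print([n for n in dir(bench) if n[0]!='_'], getattr(bench,'hold_point_z',None))
c=get_calibration("top")
f=lambda u,v:(190+u/5-.4,150+v/5-.4)
P=[onz(c,*f(u,v),.086) for u,v in[(160,72),(400,133),(112,220),(357,283)]]
print(np.round(P,4),np.mean(P,0))
d=(P[0]-P[1])+(P[2]-P[3]);print("frame y yaw",np.degrees(np.arctan2(d[1],d[0])))
print("hole",onz(c,*f(242,170),.09))
g=lambda u,v:(370+u/5-.4,180+(v-400)/5-.4)
Q=[onz(c,*g(u,v),.125) for u,v in[(122,467),(178,470),(175,522),(118,516)]];print(np.round(Q,4),np.mean(Q,0))
w=get_calibration("wrist");s=read_state();Rm=R.from_quat(s["eef_rot"])
print(w["K"],Rm.inv().apply(np.array(w["position"])-s["ee_pos"]),(Rm.inv()*R.from_quat(w["rotation"])).as_matrix().round(2))
plan([.47,.15,.30],75)
E
```

```text
['PlanningError', 'camera', 'close_job', 'get_calibration', 'hold_point_z', 'read_state'] 0.0187
[[0.5397 0.1975 0.086 ]
 [0.5186 0.108  0.086 ]
 [0.4839 0.2114 0.086 ]
 [0.4626 0.1212 0.086 ]] [0.50120227 0.15951295 0.086     ]
frame y yaw 76.71128871791858
hole [0.50264187 0.16436816 0.09      ]
[[ 0.4845 -0.1125  0.125 ]
 [ 0.4839 -0.1318  0.125 ]
 [ 0.4657 -0.1304  0.125 ]
 [ 0.4673 -0.1109  0.125 ]] [ 0.47534204 -0.1214064   0.125     ]
[[311.07122891   0.         322.27742674]
 [  0.         311.07122891 199.77908992]
 [  0.           0.           1.        ]] [ 8.17109541e-02 -1.24653674e-04 -1.62089864e-01] [[-0.   -0.96 -0.29]
 [ 1.   -0.    0.  ]
 [-0.   -0.29  0.96]]
pos [0.2152 0.5864 0.2218] toolyaw 69.84 shift [-1.2984 -1.0733 -0.2591] turn [-0.0016 -0.     -0.1146]
```

Call:
drive_tool(increments=[[-0.02, -0.02, -0.1, 0, 0, 0], [-0.08, -0.08, -0.18, 0, 0, 0], [-0.18, -0.15, -0.25, 0, 0, 0], [-0.28, -0.23, -0.26, 0, 0, -0.03], [-0.38, -0.31, -0.26, 0, 0, -0.05]])

```text
time: 0.52
ee_pos: [0.2912, 0.4593, 0.3021]
eef_rot: [0.155, 0.988, 0.001, 0.0]
ft_force: [0.3, 0.5, -0.5]
width: 0.0869
grip_force: 0.0
```

Call:
drive_tool(increments=[[-0.1, -0.08, 0, 0, 0, 0], [-0.2, -0.165, 0, 0, 0, 0], [-0.3, -0.25, 0, 0, 0, 0], [-0.4, -0.33, 0, 0, 0, -0.03], [-0.5, -0.41, 0, 0, 0, -0.05]])

```text
time: 0.93
ee_pos: [0.3958, 0.295, 0.3004]
eef_rot: [0.136, 0.991, 0.0, -0.0]
ft_force: [0.7, 0.4, 0.0]
width: 0.087
grip_force: 0.0
```

Call:
drive_tool(increments=[[-0.09, -0.08, 0, 0, 0, 0], [-0.19, -0.16, 0, 0, 0, 0], [-0.29, -0.24, 0, 0, 0, 0], [-0.35, -0.29, 0, 0, 0, 0], [-0.35, -0.29, 0, 0, 0, 0]])

```text
time: 1.35
ee_pos: [0.4754, 0.1793, 0.3004]
eef_rot: [0.14, 0.99, -0.001, 0.0]
ft_force: [0.3, 0.8, -0.2]
width: 0.0868
grip_force: 0.0
```

```bash
python3 - <<'E'
from h import *
import json
s=read_state();c=get_calibration("wrist");a=camera("wrist");cv2.imwrite("pics/w1.png",a)
json.dump({k:np.array(v).tolist() for k,v in c.items()},open("w1.json","w"))
print(s["time"],pix(c,[.5012,.1595,.09]))
plan([.475,-.1225,.30],90)
E
```

```text
1.35 [313.04460249 197.76126301]
pos [0.4739 0.1822 0.3003] toolyaw 74.05 shift [-0.2825 -0.9757  0.0016] turn [-9.000e-04 -2.000e-04 -3.545e-01]
```

View pics/w1.png

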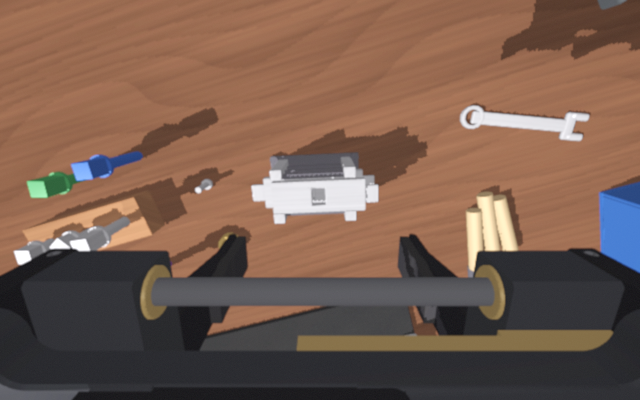

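The wrist view shows the frame centred at about (316,192) and its hole at about (318,196). The rack is on the left at (85,230).

```bash
python3 - <<'E'
from h import *
a=cv2.imread("pics/w1.png")
cv2.imwrite("pics/w1z.png",cv2.resize(a[145:229,245:387],None,fx=5,fy=5,interpolation=cv2.INTER_CUBIC))
E
```

```text
(no output)
```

View pics/w1z.png

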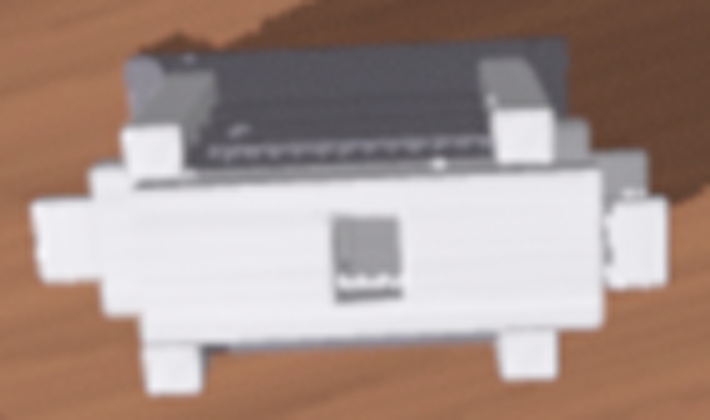

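Call:
drive_tool(increments=[[-0.02, -0.12, 0, 0, 0, -0.07], [-0.07, -0.25, 0, 0, 0, -0.14], [-0.12, -0.38, 0, 0, 0, -0.21], [-0.16, -0.51, 0, 0, 0, -0.28], [-0.2, -0.64, 0, 0, 0, -0.35]])

```text
time: 1.82
ee_pos: [0.4783, -0.0168, 0.3004]
eef_rot: [-0.003, 1.0, 0.0, -0.0]
ft_force: [0.8, -0.3, 0.4]
width: 0.0874
grip_force: 0.0
```

```bash
python3 - <<'E'
from h import *
plan([.475,-.1225,.30],90);plan([.435,-.1225,.26],90)
E
```

```text
pos [ 0.4783 -0.0168  0.3004] toolyaw 90.36 shift [ 0.0132 -0.3523  0.0012] turn [ 0.0007 -0.0002  0.0081]
pos [ 0.4783 -0.0168  0.3004] toolyaw 90.36 shift [ 0.1465 -0.3515  0.1345] turn [ 0.0007 -0.0002  0.0081]
```

The crop shows post tops at zoom (155,150), (523,135), (172,370) and (527,357), and the hole at (367,258). Now I'll go to the pin.

Call:
drive_tool(increments=[[0.02, -0.12, 0.02, 0, 0, 0], [0.05, -0.24, 0.05, 0, 0, 0], [0.1, -0.35, 0.09, 0, 0, 0.01], [0.14, -0.35, 0.13, 0, 0, 0.01], [0.14, -0.35, 0.13, 0, 0, 0.01]])

```text
time: 2.23
ee_pos: [0.4344, -0.1219, 0.2596]
eef_rot: [0.005, 1.0, 0.001, -0.001]
ft_force: [-0.8, 0.4, -0.3]
width: 0.0874
grip_force: 0.0
```

Call:
drive_tool(increments=[[0, 0, 0, 0, 0, 0], [0, 0, 0, 0, 0, 0], [0, 0, 0, 0, 0, 0], [0, 0, 0, 0, 0, 0], [0, 0, 0, 0, 0, 0]])

```text
time: 2.65
ee_pos: [0.4375, -0.1207, 0.2618]
eef_rot: [0.002, 1.0, -0.0, 0.0]
ft_force: [0.3, 0.3, -0.7]
width: 0.0868
grip_force: 0.0
```

```bash
python3 - <<'E'
from h import *
import json
w=json.load(open("w1.json"));f=lambda u,v:(245+u/5-.4,145+v/5-.4)
P=[onz(w,*f(*q),.086) for q in[(155,150),(523,135),(172,370),(527,357)]]
print(np.round(P,4),np.mean(P,0));d=P[1]-P[0]+P[3]-P[2];print(np.degrees(np.arctan2(d[1],d[0])),np.linalg.norm(d)/2)
h=onz(w,*f(367,258),.09);u=d/np.linalg.norm(d);print("hole",h,"along y",(h-np.mean(P,0))@u)
s=read_state();c=get_calibration("wrist");a=camera("wrist");cv2.imwrite("pics/w2.png",a)
json.dump({k:np.array(v).tolist() for k,v in c.items()},open("w2.json","w"))
print(s["ee_pos"],s["time"]);q=pix(c,[.4753,-.1214,.125]);print(q)
x,y=q.astype(int);x=max(x-70,0);y=max(y-50,0);print(x,y)
cv2.imwrite("pics/w2z.png",cv2.resize(a[y:y+100,x:x+140],None,fx=5,fy=5,interpolation=cv2.INTER_CUBIC))
E
```

```text
[[0.4608 0.1232 0.086 ]
 [0.4825 0.2115 0.086 ]
 [0.517  0.1088 0.086 ]
 [0.539  0.1977 0.086 ]] [0.4998311  0.16027949 0.086     ]
76.16751413596337 0.09125474887452333
hole [0.5009693  0.16602606 0.09      ] along y 0.005852036835000089
[ 0.43754392 -0.12066028  0.26177707] 2.65
[321.59752028 225.36456108]
251 175
```

View pics/w2z.png

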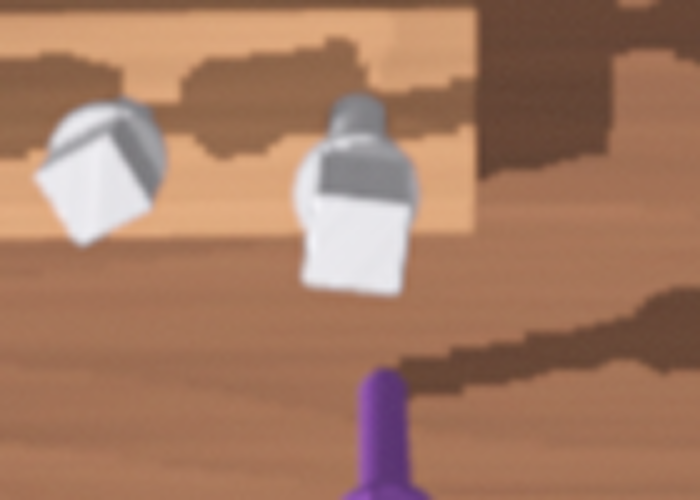

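The head's top-face corners in the crop are (313,195), (412,206), (400,296) and (302,288). The purple look-alike lies beyond it.

```bash
python3 - <<'E'
from h import *
import json
w=json.load(open("w2.json"));f=lambda u,v:(251+u/5-.4,175+v/5-.4)
P=[onz(w,*f(*q),.125) for q in[(313,195),(412,206),(400,296),(302,288)]]
m=np.mean(P,0);print(np.round(P,4),m);d=P[1]-P[0]+P[2]-P[3];ya=np.degrees(np.arctan2(d[1],d[0]));print(ya,np.linalg.norm(d)/2)
plan([m[0],m[1],.145],ya);plan([m[0],m[1],.098],ya)
print(read_state()["joint_positions"])
E
```

```text
[[ 0.4624 -0.1299  0.125 ]
 [ 0.4649 -0.1097  0.125 ]
 [ 0.4848 -0.1121  0.125 ]
 [ 0.4829 -0.1325  0.125 ]] [ 0.47372282 -0.12102854  0.125     ]
83.7986617445052 0.020390942914612426
pos [ 0.4374 -0.1208  0.2617] toolyaw 89.7 shift [-0.1209 -0.      0.389 ] turn [-0.0003  0.0002  0.1311]
pos [ 0.4374 -0.1208  0.2617] toolyaw 89.7 shift [-0.1209  0.      0.5457] turn [-0.0003  0.0002  0.1311]
[-0.47027051 -0.12206828  0.59631836  1.85351875  0.06977636  1.38946067
  1.67553704]
```

Call:
drive_tool(increments=[[-0.06, 0, 0.06, 0, 0, 0.06], [-0.12, 0, 0.16, 0, 0, 0.13], [-0.12, 0, 0.26, 0, 0, 0.13], [-0.12, 0, 0.34, 0, 0, 0.13], [-0.12, 0, 0.34, 0, 0, 0.13]])

```text
time: 3.12
ee_pos: [0.4706, -0.1209, 0.1553]
eef_rot: [0.054, 0.999, -0.0, -0.004]
ft_force: [-0.2, 0.4, 0.8]
width: 0.0872
grip_force: 0.0
```

Call:
drive_tool(increments=[[0, 0, 0.05, 0, 0, 0], [0, 0, 0.1, 0, 0, 0], [0, 0, 0.15, 0, 0, 0], [0, 0, 0.19, 0, 0, 0], [0, 0, 0.2, 0, 0, 0]])

```text
time: 3.53
ee_pos: [0.4729, -0.1212, 0.0993]
eef_rot: [0.054, 0.999, 0.0, -0.001]
ft_force: [-0.1, 0.1, 0.2]
width: 0.0872
grip_force: 0.0
```

```bash
python3 - <<'E'
from h import *
s=read_state();a=camera("wrist")
s=read_state();print(s["ft_force"]);plan([.4737,-.1210,.0985],83.8);cv2.imwrite("pics/w3.png",a)
E
```

```text
[ 0.08335312  0.82818022 -0.27890911]
pos [ 0.473  -0.1212  0.0996] toolyaw 83.82 shift [-0.0023  0.001   0.0036] turn [-0.     -0.0011  0.0004]
```

Call:
drive_tool(increments=[[0, 0, 0.003, 0, 0, 0], [0, 0, 0.003, 0, 0, 0], [0, 0, 0.003, 0, 0, 0], [0, 0, 0.003, 0, 0, 0], [0, 0, 0.003, 0, 0, 0]], claw=1, force=45)

```text
time: 4.0
ee_pos: [0.4733, -0.1215, 0.0991]
eef_rot: [0.054, 0.999, 0.0, 0.0]
ft_force: [0.4, 0.2, 0.1]
width: 0.0616
grip_force: 0.0
```

Call:
drive_tool(increments=[[0, 0, 0, 0, 0, 0], [0, 0, 0, 0, 0, 0], [0, 0, 0, 0, 0, 0], [0, 0, 0, 0, 0, 0], [0, 0, 0, 0, 0, 0]])

```text
time: 4.42
ee_pos: [0.473, -0.1215, 0.0986]
eef_rot: [0.054, 0.999, 0.0, -0.0]
ft_force: [-1.1, 0.2, -0.2]
width: 0.0279
grip_force: 0.0
```

Call:
drive_tool(increments=[[0, 0, 0, 0, 0, 0], [0, 0, 0, 0, 0, 0], [0, 0, 0, 0, 0, 0], [0, 0, 0, 0, 0, 0], [0, 0, 0, 0, 0, 0]])

```text
time: 4.83
ee_pos: [0.473, -0.1214, 0.0986]
eef_rot: [0.054, 0.999, 0.0, 0.0]
ft_force: [0.0, 0.0, -0.3]
width: 0.0196
grip_force: 45.0
```

Call:
drive_tool(increments=[[0, 0, -0.03, 0, 0, 0], [0, 0, -0.08, 0, 0, 0], [0, 0, -0.16, 0, 0, 0], [0, 0, -0.26, 0, 0, 0], [0, 0, -0.37, 0, 0, 0]])

```text
time: 5.25
ee_pos: [0.472, -0.1217, 0.2106]
eef_rot: [0.054, 0.999, -0.0, -0.001]
ft_force: [0.4, 0.5, -1.8]
width: 0.0194
grip_force: 45.0
```

```bash
python3 - <<'E'
from h import *
s=read_state();print(s["width"],s["grip_force"],s["ft_force"],s["ee_pos"])
plan([.502,.165,.212],76.4)
E
```

```text
0.019393208517801755 44.959423961117864 [ 0.4392249   0.48920635 -1.77154422] [ 0.47195966 -0.12170829  0.21062168]
pos [ 0.472  -0.1217  0.2106] toolyaw 83.75 shift [ 0.0044  0.9609 -0.0051] turn [-0.0008 -0.0024  0.1634]
```

Call:
drive_tool(increments=[[0, 0.06, 0, 0, 0, 0.02], [0, 0.18, -0.005, 0, 0, 0.05], [0, 0.3, -0.005, 0, 0, 0.08], [0, 0.42, -0.005, 0, 0, 0.12], [0.002, 0.54, -0.005, 0, 0, 0.163]])

```text
time: 5.67
ee_pos: [0.4897, 0.041, 0.2118]
eef_rot: [0.119, 0.993, 0.0, 0.0]
ft_force: [0.6, -0.3, -2.5]
width: 0.0197
grip_force: 45.0
```

```bash
python3 - <<'E'
from h import *
plan([.5018,.1651,.195],76.4)
E
```

```text
pos [0.4897 0.041  0.2118] toolyaw 76.33 shift [0.0586 0.4114 0.0562] turn [ 0.0004  0.0005 -0.0015]
```

Call:
drive_tool(increments=[[0.015, 0.1, 0, 0, 0, 0], [0.03, 0.2, 0, 0, 0, 0], [0.045, 0.31, 0.02, 0, 0, 0], [0.058, 0.4, 0.04, 0, 0, 0], [0.058, 0.41, 0.04, 0, 0, 0]])

```text
time: 6.08
ee_pos: [0.5004, 0.169, 0.1981]
eef_rot: [0.115, 0.993, 0.0, -0.001]
ft_force: [-1.0, -0.0, -2.3]
width: 0.0198
grip_force: 45.0
```

Call:
drive_tool(increments=[[0, 0, 0, 0, 0, 0], [0, 0, 0, 0, 0, 0], [0, 0, 0, 0, 0, 0], [0, 0, 0, 0, 0, 0], [0, 0, 0, 0, 0, 0]])

```text
time: 6.5
ee_pos: [0.502, 0.1623, 0.1995]
eef_rot: [0.119, 0.993, 0.0, 0.0]
ft_force: [-0.4, -0.0, -2.0]
width: 0.0202
grip_force: 45.0
```

```bash
python3 - <<'E'
from h import *
b=camera("scene");c=get_calibration("scene");s=read_state();print(s["ft_force"])
plan([.5018,.1651,.1786],76.4)
a=camera("wrist");
A=cv2.resize(a[110:270,200:440],(640,427),interpolation=cv2.INTER_CUBIC)
cv2.imwrite("pics/w4.png",a)
cv2.imwrite("pics/s4.png",cv2.resize(b[110:220,320:430],(600,600),interpolation=cv2.INTER_CUBIC))
for P in([.5018,.1651,.09],s["ee_pos"]-np.array([0,0,.0886])):print(pix(c,P),(pix(c,P)-[320,110]+.5)*600/110)
E
```

```text
[ 1.11003169  0.4118059  -2.06838143]
pos [0.5019 0.1625 0.1994] toolyaw 76.38 shift [0.0025 0.0083 0.0695] turn [ 0.0005  0.0003 -0.0004]
[380.35452281 162.39337075] [331.9337608  288.50929498]
[380.87547326 156.60878402] [334.77530868 256.95700373]
```

View pics/s4.png

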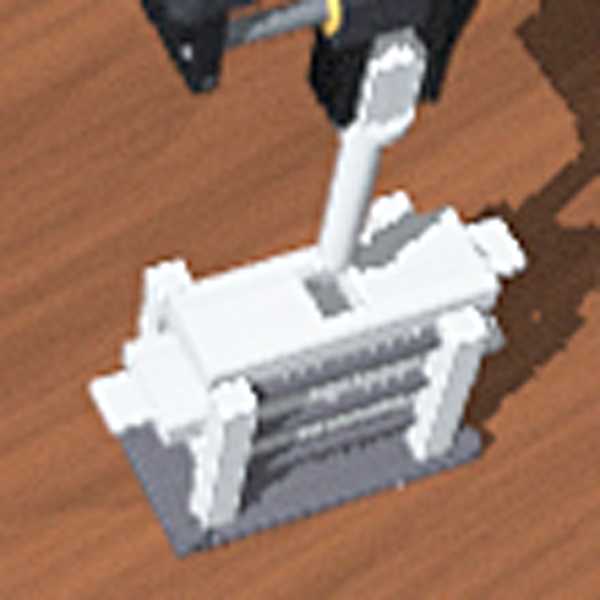

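The scene crop shows the hole at (328,295) and the pin's tip at about (333,265). Both agree with the projections to within about 1 mm, so I can descend gently.

Call:
drive_tool(increments=[[0.0025, 0.008, 0.02, 0, 0, 0], [0.0025, 0.008, 0.04, 0, 0, 0], [0.0025, 0.008, 0.06, 0, 0, 0], [0.0025, 0.008, 0.068, 0, 0, 0], [0.0025, 0.008, 0.074, 0, 0, 0]])

```text
time: 7.02
ee_pos: [0.5013, 0.1656, 0.1761]
eef_rot: [0.118, 0.993, -0.0, -0.0]
ft_force: [0.6, -1.4, -2.5]
width: 0.02
grip_force: 45.0
```

Call:
drive_tool(increments=[[0, 0, 0.003, 0, 0, 0], [0, 0, 0.006, 0, 0, 0], [0, 0, 0.009, 0, 0, 0], [0, 0, 0.009, 0, 0, 0], [0, 0, 0.009, 0, 0, 0]])

```text
time: 7.43
ee_pos: [0.5017, 0.1658, 0.1744]
eef_rot: [0.118, 0.993, 0.0, 0.0]
ft_force: [0.0, -0.1, -1.1]
width: 0.0195
grip_force: 45.0
```

Call:
drive_tool(increments=[[0, 0, 0.01, 0, 0, 0], [0, 0, 0.02, 0, 0, 0], [0, 0, 0.03, 0, 0, 0], [0, 0, 0.04, 0, 0, 0], [0, 0, 0.05, 0, 0, 0]])

```text
time: 7.85
ee_pos: [0.5016, 0.1658, 0.1588]
eef_rot: [0.118, 0.993, -0.0, -0.0]
ft_force: [-0.3, -0.4, -1.8]
width: 0.0196
grip_force: 45.0
```

Call:
drive_tool(increments=[[0, 0, 0.005, 0, 0, 0], [0, 0, 0.01, 0, 0, 0], [0, 0, 0.015, 0, 0, 0], [0, 0, 0.02, 0, 0, 0], [0, 0, 0.024, 0, 0, 0]])

```text
time: 8.27
ee_pos: [0.502, 0.1659, 0.1525]
eef_rot: [0.118, 0.993, 0.0, 0.0]
ft_force: [-1.9, -2.1, 10.5]
width: 0.0196
grip_force: 45.0
```

The pin touches the middle plate at the right depth. Both earlier overhead views show that plate's end sticking out towards -y by 14 to 15 mm more than the top plate. I'll lift slightly, shift about 13 mm along -y, and feel again.

Call:
drive_tool(increments=[[0, 0, -0.01, 0, 0, 0], [0, -0.01, -0.01, 0, 0, 0], [0, -0.02, -0.01, 0, 0, 0], [0, -0.03, -0.01, 0, 0, 0], [0, -0.043, -0.01, 0, 0, 0]])

```text
time: 8.68
ee_pos: [0.4987, 0.1533, 0.1552]
eef_rot: [0.118, 0.993, 0.0, 0.0]
ft_force: [-0.1, 2.8, -0.7]
width: 0.0197
grip_force: 45.0
```

Call:
drive_tool(increments=[[0, 0, 0.002, 0, 0, 0], [0, 0, 0.004, 0, 0, 0], [0, 0, 0.006, 0, 0, 0], [0, 0, 0.008, 0, 0, 0], [0, 0, 0.008, 0, 0, 0]])

```text
time: 9.1
ee_pos: [0.4984, 0.1531, 0.1522]
eef_rot: [0.118, 0.993, -0.0, -0.0]
ft_force: [0.9, -1.1, -3.2]
width: 0.0194
grip_force: 45.0
```

Call:
drive_tool(increments=[[0, 0, 0.002, 0, 0, 0], [0, 0, 0.004, 0, 0, 0], [0, 0, 0.006, 0, 0, 0], [0, 0, 0.007, 0, 0, 0], [0, 0, 0.007, 0, 0, 0]])

```text
time: 9.52
ee_pos: [0.4986, 0.1533, 0.1504]
eef_rot: [0.118, 0.993, -0.0, -0.0]
ft_force: [-0.6, -0.1, -1.5]
width: 0.0198
grip_force: 45.0
```

Call:
drive_tool(increments=[[0, 0, 0.006, 0, 0, 0], [0, 0, 0.012, 0, 0, 0], [0, 0, 0.018, 0, 0, 0], [0, 0, 0.024, 0, 0, 0], [0, 0, 0.024, 0, 0, 0]])

```text
time: 9.93
ee_pos: [0.4984, 0.1532, 0.1428]
eef_rot: [0.118, 0.993, -0.0, -0.0]
ft_force: [-0.5, 0.1, -2.1]
width: 0.02
grip_force: 45.0
```

Call:
drive_tool(increments=[[0, 0, 0.008, 0, 0, 0], [0, 0, 0.016, 0, 0, 0], [0, 0, 0.024, 0, 0, 0], [0, 0, 0.03, 0, 0, 0], [0, 0, 0.033, 0, 0, 0]])

```text
time: 10.35
ee_pos: [0.4984, 0.1532, 0.133]
eef_rot: [0.118, 0.993, -0.0, -0.0]
ft_force: [-0.2, -0.4, -1.5]
width: 0.0195
grip_force: 45.0
```

Call:
drive_tool(increments=[[0, 0, 0.003, 0, 0, 0], [0, 0, 0.006, 0, 0, 0], [0, 0, 0.009, 0, 0, 0], [0, 0, 0.012, 0, 0, 0], [0, 0, 0.015, 0, 0, 0]])

```text
time: 10.77
ee_pos: [0.4986, 0.1533, 0.1289]
eef_rot: [0.118, 0.993, 0.0, 0.0]
ft_force: [-0.0, 0.3, -2.0]
width: 0.0196
grip_force: 45.0
```

Call:
drive_tool(increments=[[0, 0, 0.003, 0, 0, 0], [0, 0, 0.006, 0, 0, 0], [0, 0, 0.009, 0, 0, 0], [0, 0, 0.011, 0, 0, 0], [0, 0, 0.011, 0, 0, 0]])

```text
time: 11.18
ee_pos: [0.499, 0.1533, 0.1265]
eef_rot: [0.118, 0.993, 0.0, 0.0]
ft_force: [-2.4, -1.2, 6.5]
width: 0.0197
grip_force: 45.0
```

Call:
drive_tool(increments=[[0, 0, -0.009, 0, 0, 0], [0, 0.0085, -0.009, 0, 0, 0], [0, 0.017, -0.009, 0, 0, 0], [0, 0.017, -0.003, 0, 0, 0], [0, 0.017, 0.002, 0, 0, 0]])

```text
time: 11.6
ee_pos: [0.5007, 0.1584, 0.1262]
eef_rot: [0.118, 0.993, 0.0, 0.001]
ft_force: [-5.7, -5.5, 24.9]
width: 0.0196
grip_force: 45.0
```

Call:
drive_tool(increments=[[0, 0, -0.011, 0, 0, 0], [0, 0.0085, -0.011, 0, 0, 0], [0, 0.017, -0.011, 0, 0, 0], [0, 0.017, -0.005, 0, 0, 0], [0, 0.017, -0.001, 0, 0, 0]])

```text
time: 12.02
ee_pos: [0.5016, 0.1637, 0.126]
eef_rot: [0.118, 0.993, 0.0, 0.001]
ft_force: [-3.4, -3.6, 16.8]
width: 0.0198
grip_force: 45.0
```

Call:
drive_tool(increments=[[0, 0, -0.01, 0, 0, 0], [0, 0.0085, -0.01, 0, 0, 0], [0, 0.015, -0.01, 0, 0, 0], [0, 0.015, -0.004, 0, 0, 0], [0, 0.015, -0.001, 0, 0, 0]])

```text
time: 12.43
ee_pos: [0.502, 0.168, 0.1252]
eef_rot: [0.118, 0.993, 0.0, -0.0]
ft_force: [0.1, -0.5, -1.9]
width: 0.0197
grip_force: 45.0
```

The pin has entered the lowest hole, so I'll continue down gently. The collar should meet the plate at a TCP height of about 0.0986.

Call:
drive_tool(increments=[[0, 0, 0.003, 0, 0, 0], [0, 0, 0.006, 0, 0, 0], [0, 0, 0.009, 0, 0, 0], [0, 0, 0.012, 0, 0, 0], [0, 0, 0.013, 0, 0, 0]])

```text
time: 12.85
ee_pos: [0.502, 0.1678, 0.1216]
eef_rot: [0.118, 0.993, 0.0, -0.0]
ft_force: [-0.2, -0.1, -1.8]
width: 0.0196
grip_force: 45.0
```

Call:
drive_tool(increments=[[0, 0, 0.006, 0, 0, 0], [0, 0, 0.012, 0, 0, 0], [0, 0, 0.018, 0, 0, 0], [0, 0, 0.024, 0, 0, 0], [0, 0, 0.03, 0, 0, 0]])

```text
time: 13.27
ee_pos: [0.502, 0.1677, 0.1125]
eef_rot: [0.118, 0.993, 0.0, -0.0]
ft_force: [-0.7, 0.2, -1.9]
width: 0.0198
grip_force: 45.0
```

Call:
drive_tool(increments=[[0, 0, 0.007, 0, 0, 0], [0, 0, 0.014, 0, 0, 0], [0, 0, 0.021, 0, 0, 0], [0, 0, 0.028, 0, 0, 0], [0, 0, 0.035, 0, 0, 0]])

```text
time: 13.68
ee_pos: [0.5021, 0.1676, 0.1021]
eef_rot: [0.118, 0.993, 0.0, 0.0]
ft_force: [-1.1, 0.4, -1.7]
width: 0.0197
grip_force: 45.0
```

Call:
drive_tool(increments=[[0, 0, 0.003, 0, 0, 0], [0, 0, 0.006, 0, 0, 0], [0, 0, 0.009, 0, 0, 0], [0, 0, 0.011, 0, 0, 0], [0, 0, 0.013, 0, 0, 0]])

```text
time: 14.1
ee_pos: [0.5021, 0.1677, 0.0985]
eef_rot: [0.118, 0.993, 0.0, 0.0]
ft_force: [-3.9, -1.3, 7.6]
width: 0.0198
grip_force: 45.0
```

The collar is seated, with 7.6 N at the expected height. Now I'll release and retreat.

Call:
drive_tool(increments=[[0, 0, -0.002, 0, 0, 0], [0, 0, -0.002, 0, 0, 0], [0, 0, -0.002, 0, 0, 0], [0, 0, -0.002, 0, 0, 0], [0, 0, -0.002, 0, 0, 0]], claw=0.3)

```text
time: 14.52
ee_pos: [0.5021, 0.1676, 0.099]
eef_rot: [0.118, 0.993, 0.0, 0.0]
ft_force: [0.6, 1.0, -0.2]
width: 0.0449
grip_force: 0.0
```

Call:
drive_tool(increments=[[0, 0, 0, 0, 0, 0], [0, 0, 0, 0, 0, 0], [0, 0, 0, 0, 0, 0], [0, 0, 0, 0, 0, 0], [0, 0, 0, 0, 0, 0]])

```text
time: 14.93
ee_pos: [0.502, 0.1676, 0.0989]
eef_rot: [0.118, 0.993, 0.0, -0.0]
ft_force: [-0.6, 0.5, 0.3]
width: 0.0604
grip_force: 0.0
```

Call:
drive_tool(increments=[[0, 0, -0.04, 0, 0, 0], [0, 0, -0.1, 0, 0, 0], [0, 0, -0.2, 0, 0, 0], [0, 0, -0.3, 0, 0, 0], [0.1, 0, -0.4, 0, 0, 0]])

```text
time: 15.35
ee_pos: [0.476, 0.1726, 0.2207]
eef_rot: [0.12, 0.993, -0.0, 0.001]
ft_force: [-0.1, 0.2, 0.4]
width: 0.0612
grip_force: 0.0
```

Call:
drive_tool(increments=[[0, 0, 0, 0, 0, 0], [0, 0, 0, 0, 0, 0], [0, 0, 0, 0, 0, 0], [0, 0, 0, 0, 0, 0], [0, 0, 0, 0, 0, 0]])

```text
time: 15.77
ee_pos: [0.4733, 0.1739, 0.2175]
eef_rot: [0.118, 0.993, -0.001, -0.001]
ft_force: [-0.5, 0.1, -0.2]
width: 0.061
grip_force: 0.0
```

```bash
python3 - <<'E'
from h import *
b=camera("scene");s=read_state();print(s["ft_force"],s["width"],s["ee_pos"])
cv2.imwrite("pics/s5.png",cv2.resize(b[110:300,160:430],None,fx=2.9,fy=2.9,interpolation=cv2.INTER_CUBIC))
c=get_calibration("scene");P=pix(c,[.502,.1677,.125]);print((P-[160,110])*2.9)
E
```

```text
[ 0.97659203 -0.62081427  0.39890248] 0.06091433009715066 [0.47332431 0.17397874 0.21751946]
[649.72971869 118.68794342]
```

View pics/s5.png

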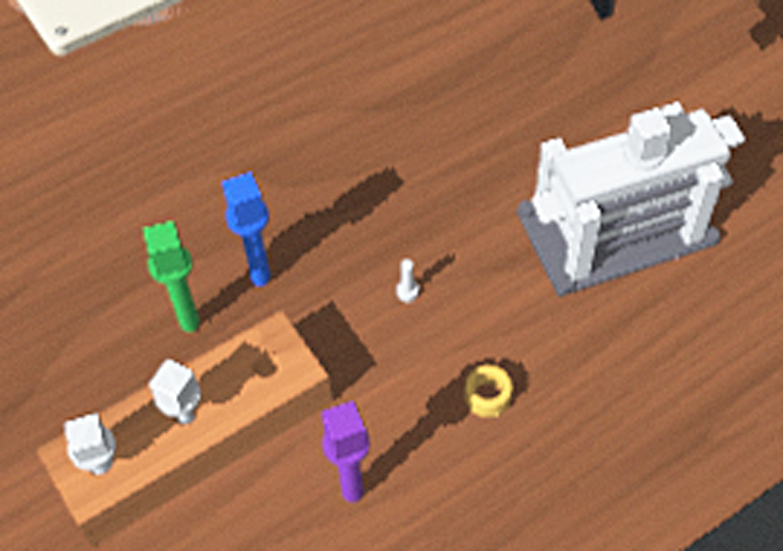

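The pin is seated in the frame, with its head at about (649,130) in the crop. The two short pins are still in the rack at (90,440) and (177,390), and the gripper is clear.

```bash
python3 -c "
from bench import *
print(close_job())"
```

```text
the job is handed in; nothing more can be done
None
```

The long pin is threaded through all three plates with its collar down on the top plate and released, the two shorter pins are still in the rack, and the job was handed in at about 16 s; the highest wrist force I read was about 25 N, while feeling for the lowest hole.

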